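# Hold the reading magnifier over the pill box label

## Task

Take the reading magnifier by its handle, draw it up out of its slanted holder, turn it so that the lens lies level, and hold the lens centred over the label in the middle of the pill box, about 9 cm above the lids, so that the small print can be read. Finish while still holding it there, steady in the air and touching nothing but your gripper, and leave everything else on the shelf where it is.

Things in the scene. Friction and masses are not known exactly. Their poses are not given: they have to be found in the camera images.
- holder: Clear acrylic holder fixed on the shelf: base 135 (x -62 to +73) x 200 mm, two square wells at y = +45 and -45 mm, both leaning 30 degrees from vertical towards its +x, 17 (x) x 20 (y) mm inside, 75 mm deep along the slant, mouths up to 96 mm above the shelf. Magnifier in either well, brush in the other. Origin under the base, z up.
- magnifier: Loose reading magnifier, 221 mm long, 130 g, handle down in a well with 2 mm of play. Origin at the handle's foot; z along the handle to the lens, x square to the lens, y across the handle in the lens plane. Black handle 13 (x) x 16 (y) mm, z 0 to 135; chrome neck; round chrome-rimmed lens 76 mm wide, 8 mm thick, centre z = 183. The lens is level when x is vertical, either face up.
- magnifier_grip (a point): Point on the handle's axis, 107 mm from its foot, mid-way along the 60 mm that stand out of the well, 0.115 m above the shelf. Axes as magnifier: z leans about 30 degrees to the holder's +x, y is level. Room to grip: fingers closing along y, hand tilted away from the lens, 25 to 40 degrees from vertical to the holder's -x side.
- magnifier_lens (a point): Centre of the magnifier's lens, 76 mm beyond magnifier_grip along z. Axes as magnifier.
- magnifier_foot (a point): Lower end of the magnifier's handle. Axes as magnifier.
- pillbox: Lilac pill box, 64 mm (x) by 90 mm (y) by 24 mm high, four lids round a small paper label, lying flat and loose on the shelf. Origin under its centre, z up.
- pillbox_lid (a point): Centre of the pill box's top, on the label, 24 mm above the shelf. Axes as pillbox.
- brush: Loose chrome denture brush with white tufts at its upper end, 173 mm long, its tip 0.18 m above the shelf, standing in the holder's other well, 90 mm beside the magnifier. Origin at the foot of its handle, z along the handle. To be left alone.
- soapdish: White ceramic soap dish 85 x 120 mm with a soap bar, 33 mm high in all, loose. Origin under its centre. It and the pill box may be swapped. To be left alone.
- tumbler: Glass tumbler, 72 mm across, 95 mm high, loose, behind the other things. Origin under its centre. To be left alone.
- nailbrush: Wooden nail brush 38 x 88 x 32 mm lying bristles down, loose, in front of the pill box and dish. Origin under its centre. To be left alone.
- comb: Dark wooden comb 30 x 150 x 6 mm lying flat behind the other things. Origin under its centre. To be left alone.
Mind the look-alikes: they are no part of the job. There is more than one size of the magnifier; the one meant has the size given above.

How it is judged:
By the outcome, as a careful person would: the job done as asked, in the order asked, and still so for the second after the job is handed in, while the arm keeps its last pose, push and grip.
It also fails if it takes over 51 s, if anything falls off the work surface, if the arm or the gripper's body presses on something with over 40 N, if the wrist force passes 120 N, or if a joint passes its speed limit or range.

## Robot

A 7-joint arm with a two-finger parallel gripper is mounted at the origin on the work surface. World frame = base frame: x ahead of the robot, y to its left, z up, the work surface at z = 0. Lengths are in mm, angles in rad, forces in N, time in s.
With the tool pointing down it reaches from about 400 to 875 mm from the base axis. Payload 4.4 kg.
Tool frame: the origin (TCP) lies at the very end of the fingers, on their centre line; the grasp point (between the pads) lies 19 mm behind it; z points along the fingers, y is the line along which they close (so a half turn about z gives the same grasp; the last joint's range is limited). The gripper opens to 85 mm and grips with 20 to 120 N. Pads are 22 mm wide; open, the fingers measure 114 mm over their backs; the gripper's body (76 mm by 85 mm) begins 54 mm behind the grasp point. The pads swing forward as they close: fully open they stand 13 mm farther back than shut.
Start: joints at [-0.066, 0.628, 0.038, 1.517, -0.027, 0.996, -0.02], TCP at [650.014, 0.027, 231.313] pointing down, gripper open.
Joint ranges: [-3.06, 3.06], [-0.37, 2.12], [-1.25, 1.32], [0.18, 2.47], [-1.1, 4.24], [0.23, 1.98], [-2.94, 2.94]. Speed limits (rad/s): [2.57, 2.57, 3.14, 3.14, 3.14, 3.14, 3.14].

## Interface

Orientations are given as [roll, pitch, yaw] about the fixed x, y, z axes, in that order (R = Rz(yaw) Ry(pitch) Rx(roll)).
In Python, from cell import ctrl gives the robot as it stands.
- The arm moves only by the tool jog_arm, never from a script. Its argument "plan" is a list of rows, each an object of numbers: "tx", "ty", "tz": the shift along the tool's x, y, z as a fraction of full scale; "wx", "wy", "wz": the turn, a rotation vector about the tool's x, y, z as a fraction of full scale; "claw": the closure, from 0 (fully open) to 1 (shut). In form: [{"tx": .., "ty": .., "tz": .., "wx": .., "wy": .., "wz": .., "claw": ..}, ...]. A call has 1 to 12 rows; each row is the pose to reach, as a shift and turn from the pose commanded when the call began, along the tool's axes at that moment; what a row does not reach only later rows make up. Full scale, the value 1, is 300 mm for a shift and 90 degrees for a turn. A row lasts 1/10 s, in which the tool goes at most 50 mm and 8.59 degrees, less where a joint would pass 70% of its speed; a pose out of reach is approached as far as the arm can. A call with a number of a shift or a turn outside -1 to 1 is refused whole. A call with a gripper value outside its range is refused whole. The fingers move at their own pace and stop on an object; the grip force is fixed at half the most. Time passes only in rows, so rows that repeat a pose let the fingers close. It gives the time, the measured TCP pose, the force, the opening and the grip force at its end, in the units of the state.
- ctrl.read_state(): the state, without advancing time (a new reading comes with each control period).
- ctrl.get_image(name): name is "scene" or "side" or "wrist"; returns a dict with "img" (420x560x3 uint8, red, green, blue), "depth" (420x560 float32, mm along the optical axis (not along the pixel's ray), 0 where there is no reading), "fx", "fy", "cx", "cy" (pixels), "position" and "orientation" of the camera in the world; the wrist camera has in their place "hand_eye" (4x4, takes a point from camera to tool coordinates, whose origin is the TCP and whose axes are the flange's). Camera axes: x right, y down, z forward; pixel columns grow to the right and rows downward; lengths in mm; the calibration is good to about 2 mm. A picture is of the moment at which its call begins: read the wrist's pose just before it.
- ctrl.finish_job(): hands the job in; it is judged then, once.
Trained networks look in a picture, given as the dict that the camera call returned (one of the last four; its "shot" number tells which), for a name from the list of things; names that differ only in an ending like _2 or _b are one class to them, and where a whole thing is asked for, a point or a joint stands for the part that bears it (a point fixed in the world has none). Each returns a list of dicts, best first, with "score" (0 to 1); they miss things now and then, are a little off and sometimes report something else, mostly with a low value. They report only what shows in the picture. A call takes as long as a camera call. They do not tell look-alikes from the thing itself.
- ctrl.trace(picture, thing): "pixels" (420x560 bool, what is visible of it) and "extent" ([centre column, centre row, width, height] in pixels, round what is visible of it).
The state is a dict: "clock": time; "qpos": joint angles; "qd": joint speeds; "tau": joint torques, N m; "eef_pos": TCP position; "tool_rot": TCP orientation; "force": force on the tool from outside, world axes, zero at the start; "torque": the same for the moment, N m; "width": finger opening in mm; "gripper_force": force on a finger pad.
Only numpy, scipy, OpenCV 4.12 (cv2) and the standard library are available. Lean on these libraries where they do the work, as an engineer would, in place of code of your own. Each camera call takes 0.05 s, during which the arm holds its last target. There are 200 camera calls.

## Working session

There is one attempt and no reset: what is moved stays moved. The work goes in short steps, Python scripts to look and compute and a tool call to move; the robot and the scene stay as the last step left them, time stands still between calls to the robot, and variables do not carry over. Pictures are saved under pics/ and viewed, at most 10 in all, crops included, and the job is handed in when it is done.

Besides the shell and the picture viewer there is one more tool, called as name(argument=value, ...), one argument or row to a line, values as JSON. jog_arm: Moves the arm, as the interface text tells. Shift numbers are shares of 300 mm and turn numbers shares of 90 degrees, none past 1 either way. Its arguments: {"type":"object","properties":{"plan":{"type":"array"}},"required":["plan"]}

```bash
mkdir -p pics; ls; cat > h.py <<'E'
import numpy as np, cv2
from scipy.spatial.transform import Rotation as R
from cell import ctrl
def rot(o): 
    o=np.array(o); return o if o.shape==(3,3) else R.from_euler('xyz',o).as_matrix()
def world(p,mask=None):
    v,u=np.nonzero((p['depth']>0)&(mask if mask is not None else True)); d=p['depth'][v,u]
    c=np.c_[(u-p['cx'])/p['fx']*d,(v-p['cy'])/p['fy']*d,d]
    return c@rot(p['orientation']).T+np.array(p['position'])
E
python3 - <<'E'
from h import *
a=ctrl.get_image("scene");b=ctrl.get_image("side")
print(a['position'],a['orientation'],b['position'],b['orientation'],a['fx'])
for n,p in(('scene',a),('side',b)):
    cv2.imwrite(f'pics/{n}.png',p['img'][:,:,::-1])
    for t in['magnifier','holder','pillbox','brush','soapdish','tumbler']:
        for r in ctrl.trace(p,t)[:3]:
            w=world(p,r['pixels'])
            print(n,t,round(r['score'],2),np.round(r['extent']),np.round(np.median(w,0)) if len(w) else '',np.round(np.percentile(w,[2,98],axis=0)).tolist() if len(w) else '')
print(ctrl.read_state())
E
```

```text
pics
[900.46265352 461.64699592 780.05546971] [-2.4278249   0.0162077   2.48213895] [372.05191553 724.62915938 722.08045376] [-2.25372414  0.00951513 -2.93528482] 383.658430064643
scene magnifier 0.7 [481. 291. 120. 108.] [300. 463.  13.] [[259.0, 242.0, 3.0], [357.0, 531.0, 20.0]]
scene magnifier 0.68 [275. 382.  62.  76.] [773. 232.   8.] [[746.0, 191.0, 0.0], [796.0, 346.0, 12.0]]
scene magnifier 0.63 [298. 226.  38.  39.] [588. 106. 177.] [[537.0, 63.0, 89.0], [614.0, 129.0, 216.0]]
scene holder 0.85 [318. 281.  88.  89.] [566. 163.   7.] [[484.0, 54.0, 4.0], [635.0, 249.0, 87.0]]
scene pillbox 0.84 [239. 217.  37.  31.] [ 599. -104.   24.] [[553.0, -152.0, 2.0], [638.0, -61.0, 27.0]]
scene brush 0.7 [321. 267.  34.  22.] [601. 186. 143.] [[538.0, 102.0, 5.0], [621.0, 200.0, 173.0]]
scene soapdish 0.73 [218. 167.  34.  28.] [ 534. -256.   18.] [[517.0, -371.0, 6.0], [560.0, -252.0, 34.0]]
scene soapdish 0.61 [238. 216.  39.  32.] [ 599. -103.   24.] [[555.0, -152.0, 2.0], [638.0, -61.0, 27.0]]
scene tumbler 0.98 [208. 279.  36.  45.] [762.  18.  61.] [[730.0, -5.0, 4.0], [795.0, 
[... 816 characters left out ...]
 66.0, 96.0]]
{'clock': 0.7, 'qpos': array([-0.06578717,  0.6283583 ,  0.03849697,  1.51738525, -0.02697662,
        0.99629968, -0.02001226]), 'qd': array([-0.00060972,  0.0002242 ,  0.00090597,  0.00098434,  0.00063388,
       -0.0013034 , -0.00157356]), 'tau': array([ 5.45227576e-04, -5.63118732e+01,  1.22598454e+00, -1.93747205e+01,
        1.09434748e-02,  1.46593244e-03,  2.29778117e-06]), 'eef_pos': array([6.50026470e+02, 1.43941639e-02, 2.31345146e+02]), 'tool_rot': array([ 3.14152552e+00, -2.19487956e-05,  1.57076173e+00]), 'force': array([ 0.27355469,  0.98260558, -0.68491227]), 'torque': array([0.03463075, 0.01008356, 0.00438606]), 'gripper_force': 0.0, 'width': 85.18516798081893}
```

View images.

View pics/side.png

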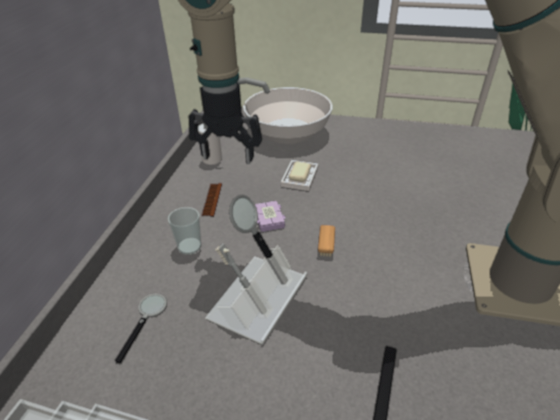

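```bash
python3 - <<'E'
from h import *
b=ctrl.get_image("side");a=ctrl.get_image("scene")
r1=cv2.resize(b['img'][180:350,180:330],None,fx=3.5,fy=3.5,interpolation=2)[:595,:400]
r1=cv2.resize(b['img'][185:345,190:320],(390,480),interpolation=2)
r2=cv2.resize(a['img'][185:345,255:385],(390,480),interpolation=2)
cv2.imwrite('pics/crop.png',np.hstack([r1,r2])[:,:,::-1])
for n,p in(('scene',a),('side',b)):
    m=[r for r in ctrl.trace(p,'magnifier') if abs(np.median(world(p,r['pixels'])[:,1])-105)<40]
    if not m: print('none');continue
    w=world(p,m[0]['pixels']); np.save(n+'_mag.npy',w)
    w=w[(w[:,2]>80)]
    # lens-rim plane points z>145, handle z 95..140
    for lo,hi in((85,105),(105,125),(125,145),(145,165),(165,185),(185,205),(205,225)):
        s=w[(w[:,2]>=lo)&(w[:,2]<hi)]
        if len(s):print(n,lo,len(s),np.round(s.mean(0)),np.round(s.min(0)),np.round(s.max(0)))
    q=world(p); 
    k=q[(abs(q[:,0]-597)<60)&(abs(q[:,1]+105)<70)&(q[:,2]>20)&(q[:,2]<30)]
    rc=cv2.minAreaRect(k[:,:2].astype(np.float32)); print('pill',rc,np.median(k[:,2]),k.mean(0))
E
```

```text
scene 85 33 [543. 112.  96.] [532. 103.  86.] [555. 115. 105.]
scene 105 35 [554. 109. 115.] [545. 102. 105.] [565. 113. 125.]
scene 125 39 [564. 106. 135.] [553.  95. 125.] [570. 110. 145.]
scene 145 49 [575.  94. 157.] [567.  69. 146.] [585. 118. 164.]
scene 165 76 [588.  97. 176.] [573.  59. 165.] [605. 130. 185.]
scene 185 95 [601. 101. 195.] [582.  59. 185.] [614. 129. 205.]
scene 205 85 [610.  94. 212.] [596.  63. 205.] [616. 116. 217.]
pill ((594.8712768554688, -110.5405044555664), (73.69760131835938, 89.3114242553711), 26.296310424804688) 24.43409790527801 [ 595.77102014 -108.51571869   24.31087483]
side 85 45 [542. 113.  99.] [535. 105.  92.] [552. 119. 105.]
side 105 74 [551. 111. 115.] [541. 102. 105.] [563. 116. 125.]
side 125 75 [563. 107. 135.] [554.  96. 125.] [576. 113. 145.]
side 145 155 [577. 101. 158.] [566.  70. 145.] [589. 129. 165.]
side 165 287 [587.  99. 176.] [573.  60. 165.] [602. 135. 185.]
side 185 299 [598.  96. 195.] [582.  60. 185.] [612. 132. 205.]
side 205 100 [606.  95. 210.] [595.  67. 205.] [614. 120. 216.]
pill ((591.7692260742188, -106.21379089355469), (71.45634460449219, 92.82390594482422), 21.794944763183594) 24.55125580264837 [ 591.55851542 -102.70001626   24.34895554]
```

View pics/crop.png

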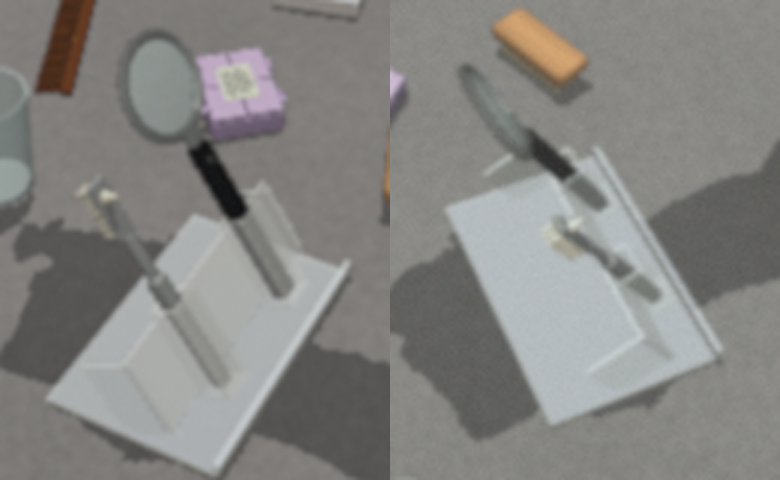

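The magnifier candidates in the side view are the two lying ones, at (140,327) and (385,382), and the one standing in the holder at (250,224). Only the standing one is handle-down in a well, and its lens measures about 76 mm wide. The enlarged crop confirms this, with the brush in the neighbouring well. The pill box is at (270,217).

```bash
cat >> h.py <<'E'
from scipy.optimize import least_squares
def boxd(p,c,h):
    q=abs(p-c)-h; return np.linalg.norm(np.maximum(q,0),axis=1)+np.minimum(q.max(1),0)
def magsdf(p,zlo=75):   # p in magnifier frame
    hd=boxd(p,[0,0,(zlo+135)/2],[6.5,8,(135-zlo)/2])
    r=np.hypot(p[:,1],p[:,2]-183); q=np.c_[r-38,abs(p[:,0])-4]
    ld=np.linalg.norm(np.maximum(q,0),axis=1)+np.minimum(q.max(1),0)
    nd=boxd(p,[0,0,140],[3,3,8])
    return np.min([hd,ld,nd],axis=0)
def fitmag(w,R0,t0,zlo=75):  # R0,t0: initial magnifier pose (foot); small rotvec update
    f=lambda v: magsdf((w-t0-v[3:])@(R0@R.from_rotvec(v[:3]).as_matrix()),zlo)
    s=least_squares(f,np.zeros(6),loss='soft_l1',f_scale=2,x_scale=[.05]*3+[5]*3)
    return R0@R.from_rotvec(s.x[:3]).as_matrix(),t0+s.x[3:],np.median(abs(f(s.x)))
def pill(k,c0):
    best=lambda v:(boxd(np.c_[(k[:,:2]-v[:2])@np.array([[np.cos(v[2]),-np.sin(v[2])],[np.sin(v[2]),np.cos(v[2])]]),0*k[:,0]],[0,0,0],[32,45,9]))
    out=[]
    for y in np.arange(-90,90,15):
        s=least_squares(lambda v:np.maximum(best(v),0),[*c0,np.radians(y)],x_scale=[5,5,.2],loss='soft_l1'); out.append((s.cost,s.x))
    return min(out,key=lambda o:o[0])
E
python3 - <<'E'
from h import *
yaw=np.radians(-16)
R0=(R.from_euler('z',yaw)*R.from_euler('y',np.radians(30))).as_matrix()
allw=[]
for n in('scene','side'):
    w=np.load(n+'_mag.npy'); w=w[w[:,2]>100]; allw.append(w)
    Rm,t,e=fitmag(w,R0,np.array([552,108,115.])-107*R0[:,2])
    print(n,len(w),e,'grip',t+107*Rm[:,2],'lens',t+183*Rm[:,2],'zax',Rm[:,2],'yax',Rm[:,1])
w=np.vstack([allw[0],allw[0],allw[1]])
Rm,t,e=fitmag(w,R0,np.array([552,108,115.])-107*R0[:,2]);print('both',e,'grip',t+107*Rm[:,2],'lens',t+183*Rm[:,2],'\n',Rm)
for n in('scene','side'):
    p=ctrl.get_image(n); q=world(p,ctrl.trace(p,'pillbox')[0]['pixels']); k=q[(q[:,2]>21)]
    print(n,'pill',len(k),pill(k,k.mean(0)[:2]), k.mean(0))
    h=world(p,ctrl.trace(p,'holder')[0]['pixels']); h=h[h[:,2]<12]
    print('holder',cv2.minAreaRect(h[:,:2].astype(np.float32)))
s=ctrl.read_state(); p=ctrl.get_image('wrist'); cv2.imwrite('pics/w1.png',p['img'][:,:,::-1]); print(p['hand_eye'])
T=p['hand_eye'];p['orientation']=rot(s['tool_rot'])@T[:3,:3];p['position']=rot(s['tool_rot'])@T[:3,3]+s['eef_pos']
for r in ctrl.trace(p,'pillbox'):
    q=world(p,r['pixels']);k=q[(q[:,2]>21)&(q[:,2]<40)]; print('wrist',r['score'],r['extent'],len(k)); 
    if len(k)>20:print(pill(k,k.mean(0)[:2]),k.mean(0))
print(s['clock'])
E
```

```text
scene 387 0.9982321610139118 grip [551.28640423 102.99135751 119.39535003] lens [588.16412342  93.14378361 185.114899  ] zax [ 0.48523315 -0.12957334  0.86473091] yax [ 0.293836    0.95560969 -0.02169163]
side 1006 1.0250232151925167 grip [555.83228166 104.78915759 120.18982817] lens [589.55140997  97.02033083 187.8556668 ] zax [ 0.44367274 -0.1022214   0.89033998] yax [ 0.26347273  0.96444765 -0.02056347]
both 0.9323258746266501 grip [552.08420919 103.53420448 119.46905281] lens [588.2769133   95.29861568 185.78845605] 
 [[ 0.83725659  0.26873057  0.47621979]
 [-0.24740136  0.96283437 -0.10836301]
 [-0.48764124 -0.02708978  0.87262373]]
scene pill 652 (np.float64(27.51325269122856), array([ 5.95788572e+02, -1.09250783e+02,  4.76542644e-01])) [ 596.22698936 -108.56293772   24.40299131]
holder ((558.4990844726562, 145.93655395507812), (205.2429962158203, 134.3385772705078), 74.26220703125)
side pill 486 (np.float64(0.8579944381646474), array([ 5.92748925e+02, -1.06797159e+02,  4.07732938e-01])) [ 591.2692445  -102.55545127   24.62183436]
holder ((551.2265625, 126.94841003417969), (254.3867645263672, 142.38052368164062), 74.3602523803711)
[[ 6.01240600e-04 -9.50804326e-01 -3.09791498e-01  8.00472151e+01]
 [ 9.99999816e-01  5.98141441e-04  1.04990032e-04  3.72829594e-01]
 [ 8.54741563e-05 -3.09791504e-01  9.50804510e-01 -1.42738737e+02]
 [ 0.00000000e+00  0.00000000e+00  0.00000000e+00  1.00000000e+00]]
wrist 0.79 [235.4, 255.1, 72.0, 73.6] 2781
(np.float64(92.54124859391428), array([ 5.94877621e+02, -1.07115941e+02,  4.63012112e-01])) [ 594.83885438 -105.82565802   24.29226001]
1.2
```

```bash
cat >> h.py <<'E'
def jog(pos,Rt,p0=None,R0=None):
    s=ctrl.read_state(); p0=np.array(s['eef_pos']) if p0 is None else np.array(p0); R0=rot(s['tool_rot']) if R0 is None else R0
    d=R0.T@(np.array(pos)-p0)/300; w=R.from_matrix(R0.T@Rt).as_rotvec()/(np.pi/2)
    print('t',np.round(d,4),'w',np.round(w,4))
def toolR(a,yaw):  # hand leaning a deg to -u, closing along v
    u=np.array([np.cos(yaw),np.sin(yaw),0]);v=np.array([-u[1],u[0],0]);a=np.radians(a)
    z=np.sin(a)*u-np.cos(a)*np.array([0,0,1]); return np.c_[np.cross(v,z),v,z]
YAW=np.radians(-15.7)
E
python3 - <<'E'
from h import *
Rt=toolR(35,YAW)
jog([470,40,270],Rt)
jog([496,119,200],Rt,[470,40,270],Rt)
E
```

```text
t [ 0.1332 -0.6    -0.1289] w [-0.2517 -0.3322 -0.7983]
t [0.1239 0.277  0.1981] w [0. 0. 0.]
```

jog_arm(
  plan=[
    {"tx": 0.133,"ty": -0.6,"tz": -0.129,"wx": 0,"wy": 0,"wz": 0,"claw": 0.3},
    {"tx": 0.133,"ty": -0.6,"tz": -0.129,"wx": -0.252,"wy": -0.332,"wz": -0.798,"claw": 0.3},
    {"tx": 0.133,"ty": -0.6,"tz": -0.129,"wx": -0.252,"wy": -0.332,"wz": -0.798,"claw": 0.3},
    {"tx": 0.133,"ty": -0.6,"tz": -0.129,"wx": -0.252,"wy": -0.332,"wz": -0.798,"claw": 0.3},
    {"tx": 0.133,"ty": -0.6,"tz": -0.129,"wx": -0.252,"wy": -0.332,"wz": -0.798,"claw": 0.3},
    {"tx": 0.133,"ty": -0.6,"tz": -0.129,"wx": -0.252,"wy": -0.332,"wz": -0.798,"claw": 0.3},
    {"tx": 0.133,"ty": -0.6,"tz": -0.129,"wx": -0.252,"wy": -0.332,"wz": -0.798,"claw": 0.3},
    {"tx": 0.133,"ty": -0.6,"tz": -0.129,"wx": -0.252,"wy": -0.332,"wz": -0.798,"claw": 0.3},
    {"tx": 0.133,"ty": -0.6,"tz": -0.129,"wx": -0.252,"wy": -0.332,"wz": -0.798,"claw": 0.3},
    {"tx": 0.133,"ty": -0.6,"tz": -0.129,"wx": -0.252,"wy": -0.332,"wz": -0.798,"claw": 0.3},
    {"tx": 0.133,"ty": -0.6,"tz": -0.129,"wx": -0.252,"wy": -0.332,"wz": -0.798,"claw": 0.3},
    {"tx": 0.133,"ty": -0.6,"tz": -0.129,"wx": -0.252,"wy": -0.332,"wz": -0.798,"claw": 0.3},
  ],
)

```text
clock: 2.5
eef_pos: [468.8, 39.7, 269.6]
tool_rot: [-3.14, 0.61, 2.87]
force: [0.3, 0.0, -0.1]
width: 59.9
gripper_force: 0.0
```

```bash
python3 - <<'E'
from h import *
Rt=toolR(35,YAW)
s=ctrl.read_state();print(s['qpos'],s['width'],s['eef_pos'])
jog([496,119,200],Rt)
E
```

```text
[-0.59201435  0.17810882  0.19915056  2.44400045  1.49192221  0.33363692
 -0.50772981] 59.86870806695012 [468.78224892  39.71770996 269.58826906]
t [0.1193 0.2791 0.1993] w [ 0.0003 -0.0004  0.0015]
```

jog_arm(
  plan=[
    {"tx": 0.12,"ty": 0.28,"tz": 0.2,"wx": 0,"wy": 0,"wz": 0,"claw": 0.3},
    {"tx": 0.12,"ty": 0.28,"tz": 0.2,"wx": 0,"wy": 0,"wz": 0,"claw": 0.3},
    {"tx": 0.12,"ty": 0.28,"tz": 0.2,"wx": 0,"wy": 0,"wz": 0,"claw": 0.3},
    {"tx": 0.12,"ty": 0.28,"tz": 0.2,"wx": 0,"wy": 0,"wz": 0,"claw": 0.3},
    {"tx": 0.12,"ty": 0.28,"tz": 0.2,"wx": 0,"wy": 0,"wz": 0,"claw": 0.3},
  ],
)

```text
clock: 3.0
eef_pos: [497.7, 118.7, 200.4]
tool_rot: [-3.142, 0.611, 2.865]
force: [0.5, -0.3, 0.7]
width: 59.7
gripper_force: 0.0
```

```bash
cat >> h.py <<'E'
def wrist():
    s=ctrl.read_state(); p=ctrl.get_image('wrist'); T=np.array(p['hand_eye']); Rr=rot(s['tool_rot'])
    p['orientation']=Rr@T[:3,:3]; p['position']=Rr@T[:3,3]+s['eef_pos']; return s,p
E
python3 - <<'E'
from h import *
s,p=wrist();cv2.imwrite('pics/w2.png',p['img'][:,:,::-1])
print(s['qpos'],s['eef_pos'],s['tool_rot'])
for r in ctrl.trace(p,'magnifier')[:2]:
    w=world(p,r['pixels']);print(r['score'],r['extent'],len(w),w.mean(0))
    w=w[w[:,2]>100]; R0=np.c_[[.837,-.247,-.488],[.2687,.963,-.027],[.476,-.108,.873]];
    if len(w)>100:
        Rm,t,e=fitmag(w,R0,np.array([552,103.5,119])-107*R0[:,2]);print(e,'grip',t+107*Rm[:,2],'lens',t+183*Rm[:,2],'\n',Rm)
E
```

```text
[-0.67147814  0.41626864  0.10123092  2.3984565   1.78343924  0.42072654
 -1.00664182] [497.70179446 118.65104597 200.36916713] [-3.14152437  0.61101901  2.86513607]
0.75 [423.8, 215.8, 113.7, 25.4] 1041 [769.30221581 272.06536018   7.54963049]
0.73 [277.8, 258.0, 91.9, 178.3] 8308 [589.36397508  95.42320993 170.78234715]
0.9942559909356201 grip [555.63437681 105.04342868 118.82474147] lens [588.66381875  95.76095574 186.65809403] 
 [[ 8.58846014e-01  2.69912692e-01  4.34597920e-01]
 [-2.40143301e-01  9.63044938e-01 -1.22137802e-01]
 [-4.52069103e-01  7.29986062e-04  8.92544113e-01]]
```

View pics/w2.png

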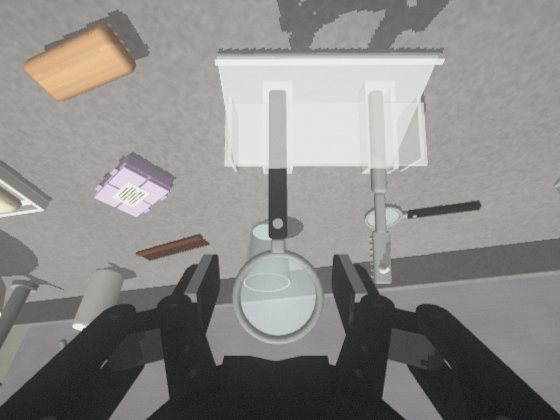

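The view shows the magnifier handle at column 277 with its lens at (278,297) between the fingers. The brush stands apart at column 380. Next I move in along the tool axis.

```bash
python3 - <<'E'
from h import *
jog([565.5,101.5,102.5],toolR(35,YAW))
E
```

```text
t [-0.0014  0.0091  0.403 ] w [-0.0007  0.0007 -0.0022]
```

jog_arm(
  plan=[
    {"tx": -0.001,"ty": 0.009,"tz": 0.1,"wx": 0,"wy": 0,"wz": 0,"claw": 0.3},
    {"tx": -0.001,"ty": 0.009,"tz": 0.2,"wx": 0,"wy": 0,"wz": 0,"claw": 0.3},
    {"tx": -0.001,"ty": 0.009,"tz": 0.3,"wx": 0,"wy": 0,"wz": 0,"claw": 0.3},
    {"tx": -0.001,"ty": 0.009,"tz": 0.36,"wx": 0,"wy": 0,"wz": 0,"claw": 0.3},
    {"tx": -0.001,"ty": 0.009,"tz": 0.4,"wx": 0,"wy": 0,"wz": 0,"claw": 0.3},
    {"tx": -0.001,"ty": 0.009,"tz": 0.403,"wx": 0,"wy": 0,"wz": 0,"claw": 0.3},
    {"tx": -0.001,"ty": 0.009,"tz": 0.403,"wx": 0,"wy": 0,"wz": 0,"claw": 0.3},
    {"tx": -0.001,"ty": 0.009,"tz": 0.403,"wx": 0,"wy": 0,"wz": 0,"claw": 0.3},
  ],
)

```text
clock: 3.9
eef_pos: [565.1, 103.5, 102.5]
tool_rot: [3.14, 0.612, 2.867]
force: [-0.4, -0.3, -1.0]
width: 59.9
gripper_force: 0.0
```

```bash
python3 - <<'E'
from h import *
s,p=wrist();print(s['eef_pos'],s['qpos'],s['width'])
r1=p['img'];q=ctrl.get_image('side')['img'];q2=cv2.resize(q[150:350,150:330],(378,420))
cv2.imwrite('pics/w3.png',np.hstack([r1[:,70:490],q2])[:,:,::-1])
E
```

```text
[565.1252871  103.52813266 102.52528472] [-0.43578839  0.68747801 -0.04848685  2.32848192  2.22400512  0.54931456
 -1.36496292] 59.89618104409325
```

View pics/w3.png

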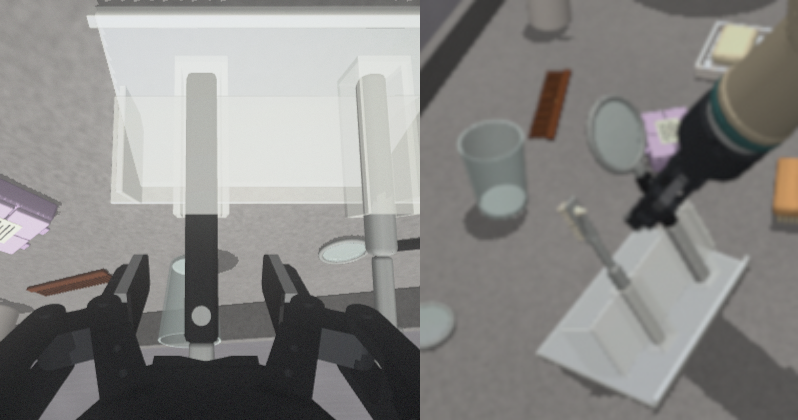

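The handle (column 202) sits nearly midway between the pads (137 and 275), with the tips clear of the well. I shift 2 mm towards it and close.

jog_arm(
  plan=[
    {"tx": 0,"ty": -0.006,"tz": 0,"wx": 0,"wy": 0,"wz": 0,"claw": 0.3},
    {"tx": 0,"ty": -0.006,"tz": 0,"wx": 0,"wy": 0,"wz": 0,"claw": 0.5},
    {"tx": 0,"ty": -0.006,"tz": 0,"wx": 0,"wy": 0,"wz": 0,"claw": 0.7},
    {"tx": 0,"ty": -0.006,"tz": 0,"wx": 0,"wy": 0,"wz": 0,"claw": 1},
    {"tx": 0,"ty": -0.006,"tz": 0,"wx": 0,"wy": 0,"wz": 0,"claw": 1},
    {"tx": 0,"ty": -0.006,"tz": 0,"wx": 0,"wy": 0,"wz": 0,"claw": 1},
    {"tx": 0,"ty": -0.006,"tz": 0,"wx": 0,"wy": 0,"wz": 0,"claw": 1},
    {"tx": 0,"ty": -0.006,"tz": 0,"wx": 0,"wy": 0,"wz": 0,"claw": 1},
    {"tx": 0,"ty": -0.006,"tz": 0,"wx": 0,"wy": 0,"wz": 0,"claw": 1},
  ],
)

```text
clock: 4.9
eef_pos: [564.8, 101.6, 101.5]
tool_rot: [3.141, 0.611, 2.867]
force: [-1.5, 0.5, 4.1]
width: 14.6
gripper_force: 59.6
```

```bash
python3 - <<'E'
from h import *
s=ctrl.read_state();print(s['force'],s['torque'],s['width'],s['gripper_force'])
ax=np.array([np.cos(YAW)*.485,np.sin(YAW)*.485,.874]); Rt=rot(s['tool_rot'])
print(Rt.T@ax*100/300, Rt.T@np.array([0,0,1]))
E
```

```text
[-1.47631695  0.49267641  4.07793274] [ 0.0520927   0.52743272 -0.05488619] 14.551350178584903 59.61016058921814
[-2.99572740e-01  2.19725870e-04 -1.45833287e-01] [-5.73808062e-01  6.42407191e-04 -8.18989558e-01]
```

jog_arm(
  plan=[
    {"tx": -0.03,"ty": 0,"tz": -0.0146,"wx": 0,"wy": 0,"wz": 0,"claw": 1},
    {"tx": -0.07,"ty": 0,"tz": -0.034,"wx": 0,"wy": 0,"wz": 0,"claw": 1},
    {"tx": -0.11,"ty": 0,"tz": -0.0535,"wx": 0,"wy": 0,"wz": 0,"claw": 1},
    {"tx": -0.15,"ty": 0,"tz": -0.073,"wx": 0,"wy": 0,"wz": 0,"claw": 1},
    {"tx": -0.19,"ty": 0,"tz": -0.0925,"wx": 0,"wy": 0,"wz": 0,"claw": 1},
    {"tx": -0.23,"ty": 0,"tz": -0.112,"wx": 0,"wy": 0,"wz": 0,"claw": 1},
    {"tx": -0.27,"ty": 0,"tz": -0.1315,"wx": 0,"wy": 0,"wz": 0,"claw": 1},
    {"tx": -0.31,"ty": 0,"tz": -0.151,"wx": 0,"wy": 0,"wz": 0,"claw": 1},
    {"tx": -0.35,"ty": 0,"tz": -0.17,"wx": 0,"wy": 0,"wz": 0,"claw": 1},
    {"tx": -0.35,"ty": 0,"tz": -0.17,"wx": 0,"wy": 0,"wz": 0,"claw": 1},
    {"tx": -0.35,"ty": 0,"tz": -0.17,"wx": 0,"wy": 0,"wz": 0,"claw": 1},
  ],
)

```text
clock: 6.0
eef_pos: [618.9, 86.2, 202.8]
tool_rot: [3.141, 0.61, 2.867]
force: [-0.6, 0.9, -0.9]
width: 15.0
gripper_force: 59.2
```

```bash
cat > meas.py <<'E'
from h import *
def meas(zlo=0):
    s=ctrl.read_state(); Rt=rot(s['tool_rot']); W=[]
    for n in('scene','side'):
        p=ctrl.get_image(n)
        for r in ctrl.trace(p,'magnifier'):
            w=world(p,r['pixels'])
            if len(w)>50 and np.linalg.norm(np.median(w,0)-s['eef_pos'])<180 : 
                W.append(w[np.linalg.norm(w-s['eef_pos'],axis=1)<190]); print(n,r['score'],len(w)); break
    return s,Rt,W
E
python3 - <<'E'
from meas import *
s,Rt,W=meas(); print(s['qpos'],s['eef_pos'])
# expected magnifier axes in tool at tilt 29
R0=(R.from_euler('z',YAW)*R.from_euler('y',np.radians(29))).as_matrix()
g=s['eef_pos']-19*Rt[:,2]
for w in W+[np.vstack(W)]:
    Rm,t,e=fitmag(w,R0,g-107*R0[:,2],30); print(len(w),e,'lens',t+183*Rm[:,2],'grip-g',t+107*Rm[:,2]-g,'foot',t); print(Rm)
p=ctrl.get_image('scene')['img'];q=ctrl.get_image('side')['img']
cv2.imwrite('pics/l1.png',np.hstack([p[:,160:560],q[:,80:480]])[:,:,::-1])
E
```

```text
scene 0.76 660
side 0.89 1478
[-0.53742363  0.51049595  0.22240578  2.1580441   1.64771407  0.24368959
 -0.66131077] [618.86236813  86.23763893 202.78273517]
629 1.1758101531478782 lens [641.40259111  79.57954712 283.50944389] grip-g [-2.03241083 -0.85884401 -1.7120436 ] foot [556.99752002 100.61192561 122.50502461]
[[ 0.83783121  0.29207165  0.4612299 ]
 [-0.26998865  0.9559796  -0.11493103]
 [-0.47449447 -0.02823403  0.87980557]]
1432 1.1359069131617883 lens [639.19505685  83.80045907 279.75140597] grip-g [-3.69658492  2.8994299  -5.81069276] foot [556.09833983 103.71885385 117.92683068]
[[ 0.85225494  0.25975468  0.45408042]
 [-0.23629819  0.96556523 -0.10884369]
 [-0.46671692 -0.01453581  0.8842873 ]]
2061 1.2373982378822168 lens [640.04906028  83.27999149 280.95118162] grip-g [-3.10872571  1.91652479 -4.52900424] foot [556.31149602 102.08488538 119.3238439 ]
[[ 0.84881567  0.26482141  0.45758232]
 [-0.24535335  0.96397216 -0.10275898]
 [-0.46830939 -0.02504592  0.8832095 ]]
```

View pics/l1.png

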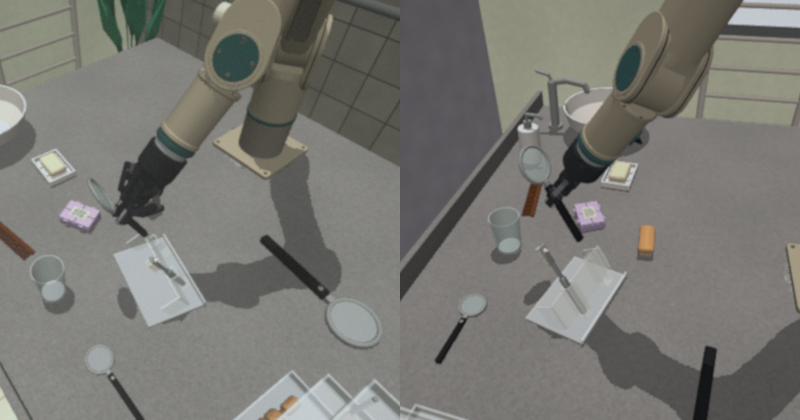

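The magnifier hangs free of the holder, and the brush and other things are undisturbed. Now I raise it, turn it level and carry it across.

```bash
python3 - <<'E'
from h import *
s=ctrl.read_state(); Rt=rot(s['tool_rot']); p=np.array(s['eef_pos'])
th=np.radians(27.8); Rm=(R.from_euler('z',YAW)*R.from_euler('y',th)).as_matrix(); L=np.array([640.3,82.,281.5])
A=Rt.T@Rm; l=Rt.T@(L-p); print('l',l)
for yaw,z in((YAW,184),(np.radians(-35),184)):
    Rd=(R.from_euler('z',yaw)*R.from_euler('y',np.pi/2)).as_matrix(); Rtn=Rd@A.T
    pt=np.array([594.5,-107.5,z])-Rtn@l; print(pt,Rtn[:,2]); jog(pt,Rtn)
jog(p+[-20,-60,60],Rt)
E
```

```text
l [-62.95448969   1.73046906 -52.13364874]
[517.1662868  -87.57738599 166.48526679] [-0.44087902  0.12391635 -0.88897156]
t [ 0.2084 -0.6494  0.0018] w [-2.000e-04  6.911e-01 -0.000e+00]
[528.09707857 -63.13711268 166.48526679] [-0.3751459   0.26266923 -0.88897156]
t [ 0.1977 -0.5611  0.0092] w [0.0149 0.6843 0.2247]
t [-0.1063 -0.2106 -0.1697] w [0. 0. 0.]
```

jog_arm(
  plan=[
    {"tx": -0.106,"ty": -0.1,"tz": -0.17,"wx": 0,"wy": 0,"wz": 0,"claw": 1},
    {"tx": -0.106,"ty": -0.21,"tz": -0.17,"wx": 0,"wy": 0.07,"wz": 0,"claw": 1},
    {"tx": -0.106,"ty": -0.3,"tz": -0.17,"wx": 0,"wy": 0.14,"wz": 0,"claw": 1},
    {"tx": -0.05,"ty": -0.4,"tz": -0.17,"wx": 0,"wy": 0.21,"wz": 0,"claw": 1},
    {"tx": 0.0,"ty": -0.5,"tz": -0.15,"wx": 0,"wy": 0.28,"wz": 0,"claw": 1},
    {"tx": 0.05,"ty": -0.6,"tz": -0.12,"wx": 0,"wy": 0.35,"wz": 0,"claw": 1},
    {"tx": 0.1,"ty": -0.65,"tz": -0.1,"wx": 0,"wy": 0.42,"wz": 0,"claw": 1},
    {"tx": 0.14,"ty": -0.65,"tz": -0.07,"wx": 0,"wy": 0.49,"wz": 0,"claw": 1},
    {"tx": 0.17,"ty": -0.65,"tz": -0.04,"wx": 0,"wy": 0.56,"wz": 0,"claw": 1},
    {"tx": 0.19,"ty": -0.65,"tz": -0.02,"wx": 0,"wy": 0.63,"wz": 0,"claw": 1},
    {"tx": 0.208,"ty": -0.649,"tz": 0.002,"wx": 0,"wy": 0.691,"wz": 0,"claw": 1},
    {"tx": 0.208,"ty": -0.649,"tz": 0.002,"wx": 0,"wy": 0.691,"wz": 0,"claw": 1},
  ],
)

```text
clock: 7.5
eef_pos: [518.0, -89.0, 164.8]
tool_rot: [-3.141, -0.481, 2.865]
force: [0.3, 0.2, -0.7]
width: 14.8
gripper_force: 59.1
```

```bash
cat >> meas.py <<'E'
def level(yaw,zl,xy=(594.5,-107.5)):
    s,Rt,W=meas(); R0=(R.from_euler('z',yaw)*R.from_euler('y',np.pi/2)).as_matrix()
    g=np.array(s['eef_pos'])-19*Rt[:,2]; print('q',np.round(s['qpos'],2),'tz',Rt[:,2])
    for w in W+[np.vstack(W)]:
        Rm,t,e=fitmag(w,R0,g-107*R0[:,2],0); L=t+183*Rm[:,2]
        print(len(w),round(e,2),'lens',np.round(L,1),'x',np.round(Rm[:,0],3),'z',np.round(Rm[:,2],3))
        # lens-only plane
        k=w[np.linalg.norm(w-L,axis=1)<40]; c=k.mean(0); n=np.linalg.svd(k-c,full_matrices=False)[2][2]; print('  plane n',np.round(n*np.sign(n[2]),3),'mid',np.round((k.min(0)+k.max(0))/2,1))
    Rd=(R.from_euler('z',np.arctan2(Rm[1,2],Rm[0,2]))*R.from_euler('y',np.pi/2)).as_matrix()
    Q=Rd@Rm.T@Rt; pt=np.array([*xy,zl])-Q@(Rt.T@(L-s['eef_pos'])); jog(pt,Q)
    return s,Rt
E
python3 - <<'E'
from meas import *
level(YAW,184)
p=ctrl.get_image('scene')['img'];q=ctrl.get_image('side')['img']
cv2.imwrite('pics/l2.png',np.hstack([p[:,100:500],q[:,80:480]])[:,:,::-1])
E
```

```text
scene 0.62 997
side 0.7 583
q [ 0.41  0.83 -0.46  1.49  0.21  1.36  1.2 ] tz [-0.445099    0.12605542 -0.88656467]
967 0.99 lens [ 602.  -113.6  182.3] x [-0.009 -0.005 -1.   ] z [ 0.965 -0.264 -0.007]
  plane n [ 0.052 -0.008  0.999] mid [ 600.4 -112.8  177.8]
581 0.93 lens [ 600.7 -109.8  181.4] x [ 0.001  0.023 -1.   ] z [ 0.964 -0.265 -0.005]
  plane n [ 0.047 -0.017  0.999] mid [ 604.6 -104.8  178.3]
1548 1.06 lens [ 601.4 -110.9  182.1] x [-0.006  0.    -1.   ] z [ 0.965 -0.263 -0.005]
  plane n [ 0.054 -0.007  0.999] mid [ 600.4 -111.1  177.9]
t [0.0192 0.0001 0.0098] w [-0.0013  0.0008  0.0011]
```

View pics/l2.png

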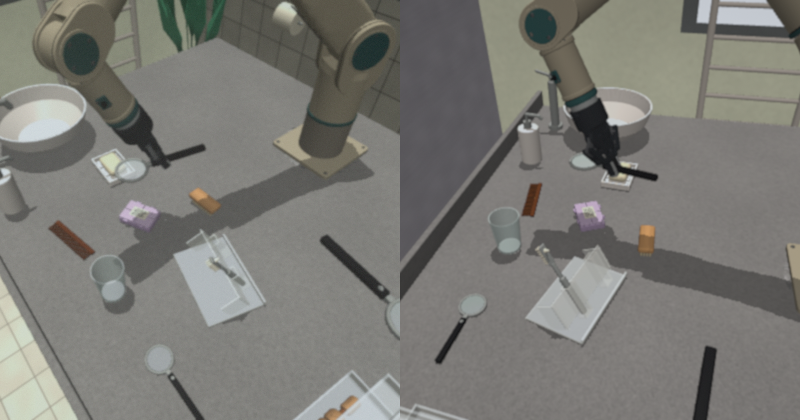

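```bash
python3 - <<'E'
from h import *
s=ctrl.read_state();Rt=rot(s['tool_rot']); jog(np.array(s['eef_pos'])+[-6.5,3.3,-67.5],Rt)
E
```

```text
t [-0.0813  0.0047  0.2112] w [0. 0. 0.]
```

jog_arm(
  plan=[
    {"tx": -0.02,"ty": 0.001,"tz": 0.05,"wx": 0,"wy": 0,"wz": 0,"claw": 1},
    {"tx": -0.04,"ty": 0.002,"tz": 0.11,"wx": 0,"wy": 0,"wz": 0,"claw": 1},
    {"tx": -0.06,"ty": 0.004,"tz": 0.17,"wx": 0,"wy": 0,"wz": 0,"claw": 1},
    {"tx": -0.081,"ty": 0.005,"tz": 0.21,"wx": 0,"wy": 0,"wz": 0,"claw": 1},
    {"tx": -0.081,"ty": 0.005,"tz": 0.21,"wx": 0,"wy": 0,"wz": 0,"claw": 1},
    {"tx": -0.081,"ty": 0.005,"tz": 0.21,"wx": 0,"wy": 0,"wz": 0,"claw": 1},
    {"tx": -0.081,"ty": 0.005,"tz": 0.21,"wx": 0,"wy": 0,"wz": 0,"claw": 1},
  ],
)

```text
clock: 8.5
eef_pos: [512.1, -84.1, 100.9]
tool_rot: [3.141, -0.472, 2.868]
force: [0.4, -0.2, -1.7]
width: 15.0
gripper_force: 59.1
```

```bash
python3 - <<'E'
from meas import *
level(YAW,114)
import itertools
ims=[]
for n in('scene','side'):
    p=ctrl.get_image(n); rs=ctrl.trace(p,'magnifier'); s=ctrl.read_state()
    for r in rs:
        w=world(p,r['pixels'])
        if np.linalg.norm(np.median(w,0)-s['eef_pos'])<150:
            m=cv2.erode(r['pixels'].astype(np.uint8),np.ones((3,3)))>0
            w=world(p,m); u=np.array([np.cos(YAW),np.sin(YAW)]);v=np.array([-u[1],u[0]])
            a=(w[:,:2]-[594.5,-107.5])@u; b=(w[:,:2]-[594.5,-107.5])@v
            for lo in range(-190,45,15):
                k=(a>=lo)&(a<lo+15)
                if k.sum()>4: print(n,lo,k.sum(),'z',np.round(np.percentile(w[k,2],[10,50,90]),1),'b',np.round([b[k].min(),np.median(b[k]),b[k].max()],1))
            c,rr=[int(x) for x in r['extent'][:2]]
            y0,x0=max(rr-70,0),max(c-65,0); ims.append(cv2.resize(p['img'][y0:y0+140,x0:x0+130],(390,420),interpolation=2)); break
cv2.imwrite('pics/l3.png',np.hstack(ims)[:,:,::-1])
E
```

```text
scene 0.9 952
side 0.61 582
q [ 0.4   0.9  -0.45  1.55  0.25  1.23  1.18] tz [-0.43783955  0.1239083  -0.89047362]
946 1.04 lens [ 595.  -108.3  119.1] x [ 0.005  0.005 -1.   ] z [ 0.966 -0.259  0.003]
  plane n [ 0.035 -0.008  0.999] mid [ 594.1 -107.8  115.1]
581 0.97 lens [ 593.3 -105.4  118.7] x [ 0.005  0.02  -1.   ] z [ 0.964 -0.265 -0.   ]
  plane n [ 0.032 -0.007  0.999] mid [ 597.2 -102.3  115.4]
1527 1.11 lens [ 593.9 -106.3  119. ] x [ 0.005  0.011 -1.   ] z [ 0.965 -0.263  0.002]
  plane n [ 0.035 -0.006  0.999] mid [ 593.5 -106.2  115.1]
t [-0.0099 -0.0034  0.0111] w [0.0067 0.0006 0.0033]
scene -190 7 z [121.4 124.9 125.7] b [-4.9  4.8  6.2]
scene -175 32 z [120.4 124.7 126.5] b [-5.3  3.5  7.2]
scene -160 30 z [120.  124.2 125.7] b [-6.4  2.8  7. ]
scene -145 32 z [119.  123.3 125.8] b [-6.   3.4  8. ]
scene -130 30 z [118.8 122.9 125.1] b [-4.6  3.2  8.1]
scene -115 28 z [117.9 122.4 124.7] b [-4.2  3.3  6.6]
scene -100 21 z [118.7 122.1 123.4] b [-5.9  2.6  7.8]
scene -55 9 z [115.5 118.3 119.3] b [-3.3  2.   4.4]
scene -40 64 z [114.9 116.4 118.9] b [-23.5   0.7  26
[... 177 characters left out ...]
cene 20 86 z [112.3 113.8 115.7] b [-26.1   2.1  28. ]
side -190 20 z [119.5 124.1 126.9] b [ 0.3  8.1 12.7]
side -175 37 z [117.7 123.9 126.2] b [-1.1  7.5 10.9]
side -160 32 z [118.9 123.6 125.6] b [-0.1  8.3 10.7]
side -145 34 z [117.9 122.9 125.9] b [-1.2  8.2 12.2]
side -130 37 z [116.2 122.6 124.5] b [-3.3  7.8 12.1]
side -115 38 z [115.8 121.7 123.7] b [-5.   7.3 11.6]
side -100 25 z [117.  122.  123.5] b [-1.7  6.2 10.6]
side -40 15 z [115.2 116.3 117.7] b [13.6 22.8 31.1]
side -25 44 z [113.8 115.9 117.5] b [10.  23.7 39.1]
side -10 53 z [113.4 114.9 116.5] b [ 2.3 21.7 38.8]
side 5 57 z [112.8 114.1 115.3] b [-14.3  12.   36.8]
side 20 41 z [111.6 113.2 114.7] b [-17.2   3.4  28. ]
```

View pics/l3.png

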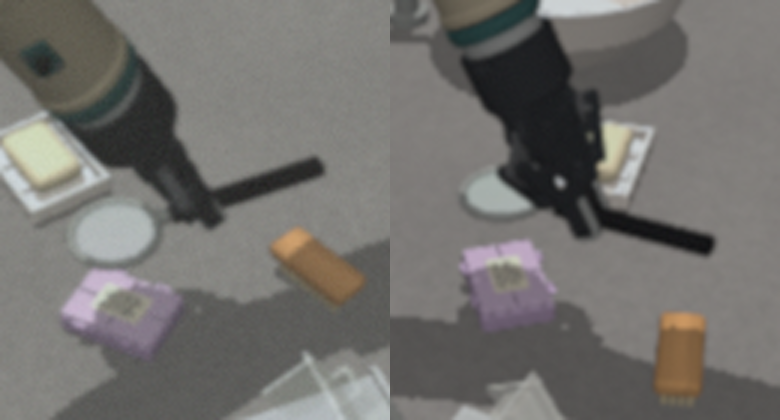

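The lens sits above the pill box and clear of everything. Both the handle and lens profiles slope down about 2° towards the lens end, so I pitch it up, which also lifts the lens about 3 mm.

jog_arm(
  plan=[
    {"tx": 0,"ty": -0.003,"tz": 0,"wx": 0,"wy": -0.011,"wz": 0,"claw": 1},
    {"tx": 0,"ty": -0.003,"tz": 0,"wx": 0,"wy": -0.022,"wz": 0,"claw": 1},
    {"tx": 0,"ty": -0.003,"tz": 0,"wx": 0,"wy": -0.022,"wz": 0,"claw": 1},
    {"tx": 0,"ty": -0.003,"tz": 0,"wx": 0,"wy": -0.022,"wz": 0,"claw": 1},
    {"tx": 0,"ty": -0.003,"tz": 0,"wx": 0,"wy": -0.022,"wz": 0,"claw": 1},
    {"tx": 0,"ty": -0.003,"tz": 0,"wx": 0,"wy": -0.022,"wz": 0,"claw": 1},
    {"tx": 0,"ty": -0.003,"tz": 0,"wx": 0,"wy": -0.022,"wz": 0,"claw": 1},
    {"tx": 0,"ty": -0.003,"tz": 0,"wx": 0,"wy": -0.022,"wz": 0,"claw": 1},
  ],
)

```text
clock: 9.7
eef_pos: [511.1, -85.0, 99.8]
tool_rot: [3.141, -0.44, 2.868]
force: [0.1, -0.5, -2.6]
width: 15.1
gripper_force: 59.1
```

```bash
python3 - <<'E'
from meas import *
s,Rt=level(YAW,114); print(s['qd'],s['gripper_force'])
for n in('scene','side'):
    p=ctrl.get_image(n)
    for t in('pillbox','brush'):
        r=ctrl.trace(p,t)
        if r:
            q=world(p,r[0]['pixels']);print(n,t,np.round(np.percentile(q,[2,98],axis=0)).tolist())
            if t=='pillbox':k=q[(q[:,2]>21)&(q[:,2]<32)];print(pill(k,[595,-107]))
    r=[r for r in ctrl.trace(p,'magnifier') if np.linalg.norm(np.median(world(p,r['pixels']),0)-s['eef_pos'])<150]
    if r:
        w=world(p,cv2.erode(r[0]['pixels'].astype(np.uint8),np.ones((3,3)))>0);u=np.array([np.cos(YAW),np.sin(YAW)]);v=np.array([-u[1],u[0]])
        a=(w[:,:2]-[594.5,-107.5])@u;b=(w[:,:2]-[594.5,-107.5])@v;h=a<-85;l=(abs(a)<40)
        print('slopes',np.polyfit(a[h],w[h,2],1),np.linalg.lstsq(np.c_[a,b,a*0+1][l],w[l,2],rcond=None)[0],'a max',a.max(),'a min',a.min())
E
```

```text
scene 0.68 853
side 0.73 580
q [ 0.4   0.88 -0.45  1.58  0.25  1.18  1.17] tz [-0.40980656  0.11594932 -0.90477309]
853 0.91 lens [ 593.  -109.6  113.3] x [-0.013  0.012 -1.   ] z [ 0.964 -0.266 -0.016]
  plane n [0.003 0.    1.   ] mid [ 593.2 -108.5  117.1]
580 0.81 lens [ 591.1 -105.5  113.4] x [-0.013  0.011 -1.   ] z [ 0.964 -0.267 -0.015]
  plane n [0.002 0.    1.   ] mid [ 595.1 -102.3  116. ]
1433 1.0 lens [ 591.3 -106.5  113.4] x [-0.013  0.008 -1.   ] z [ 0.964 -0.265 -0.015]
  plane n [0.003 0.001 1.   ] mid [ 591.3 -106.1  116.8]
t [-0.0117 -0.0007 -0.0031] w [ 0.0024 -0.0095  0.0012]
[ 0.000849   -0.00222458  0.00040466  0.00137432  0.00029463  0.0009461
 -0.00035161] 59.103219509124756
scene pillbox [[552.0, -156.0, 0.0], [638.0, -61.0, 27.0]]
(np.float64(15.811530186102143), array([ 5.95218375e+02, -1.10178704e+02,  4.76120797e-01]))
scene brush [[557.0, 169.0, 80.0], [621.0, 199.0, 172.0]]
slopes [3.24641872e-04 1.20874254e+02] [-8.57618252e-03  1.74865036e-02  1.17223302e+02] a max 33.8050031742932 a min -178.51761152321714
side pillbox [[552.0, -148.0, 1.0], [634.0, -56.0, 27.0]]
(np.float64(13.664098487209783), array([ 5.95635331e+02, -1.05605868e+02,  4.57239348e-01]))
side brush [[560.0, 181.0, 89.0], [616.0, 203.0, 172.0]]
slopes [-8.788299e-03  1.190639e+02] [-2.27211365e-02  5.66812988e-03  1.17311728e+02] a max 30.178059278652118 a min -185.68102321502926
```

jog_arm(
  plan=[
    {"tx": -0.009,"ty": 0,"tz": -0.004,"wx": 0,"wy": 0,"wz": 0,"claw": 1},
    {"tx": -0.009,"ty": 0,"tz": -0.004,"wx": 0,"wy": 0,"wz": 0,"claw": 1},
    {"tx": -0.009,"ty": 0,"tz": -0.004,"wx": 0,"wy": 0,"wz": 0,"claw": 1},
    {"tx": -0.009,"ty": 0,"tz": -0.004,"wx": 0,"wy": 0,"wz": 0,"claw": 1},
    {"tx": -0.009,"ty": 0,"tz": -0.004,"wx": 0,"wy": 0,"wz": 0,"claw": 1},
    {"tx": -0.009,"ty": 0,"tz": -0.004,"wx": 0,"wy": 0,"wz": 0,"claw": 1},
    {"tx": -0.009,"ty": 0,"tz": -0.004,"wx": 0,"wy": 0,"wz": 0,"claw": 1},
    {"tx": -0.009,"ty": 0,"tz": -0.004,"wx": 0,"wy": 0,"wz": 0,"claw": 1},
  ],
)

```text
clock: 11.1
eef_pos: [513.9, -85.7, 99.8]
tool_rot: [3.141, -0.44, 2.868]
force: [-0.2, 0.2, -1.8]
width: 14.9
gripper_force: 59.1
```

```bash
python3 - <<'E'
from meas import *
level(YAW,114,(595.3,-107.7))
print(ctrl.finish_job())
E
```

```text
scene 0.57 909
side 0.62 577
q [ 0.4   0.89 -0.45  1.57  0.25  1.19  1.18] tz [-0.40980974  0.11585843 -0.90478329]
909 0.78 lens [ 594.6 -109.9  113.5] x [-0.012  0.011 -1.   ] z [ 0.964 -0.264 -0.015]
  plane n [0.009 0.001 1.   ] mid [ 595.1 -109.2  117.4]
577 0.93 lens [ 592.3 -105.9  120.2] x [ 0.038  0.02  -0.999] z [ 0.964 -0.264  0.031]
  plane n [ 0.002 -0.007  1.   ] mid [ 598.3 -101.4  117.5]
1486 0.96 lens [ 594.  -107.4  113.5] x [-0.014  0.01  -1.   ] z [ 0.965 -0.263 -0.016]
  plane n [0.008 0.002 1.   ] mid [ 594.  -107.8  117.4]
t [-0.0058 -0.0002  0.0002] w [ 0.0036 -0.0103  0.0017]
the job is handed in; nothing more can be done
None
```

I handed the job in at about 11 s with the magnifier still in the gripper, its lens level to about 1° and its centre about 90 mm above the lids, within about 2 mm of the label's centre by the camera fits; I saw no sign of anything else having moved.

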